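# Scrape the bench plate clean and set up the vee block

### The arm

A 7-joint arm with a two-finger parallel gripper is mounted at the origin on the work surface. World frame = base frame: x ahead of the robot, y to its left, z up, the work surface at z = 0. Lengths are in m, angles in rad, forces in N, time in s.
With the tool pointing down it reaches from about 0.4 to 0.875 m from the base axis. Payload 19.3 kg.
Tool frame: the origin (TCP) lies at the very end of the fingers, on their centre line; the grasp point (between the pads) lies 19 mm behind it; z points along the fingers, y is the line along which they close (so a half turn about z gives the same grasp; the last joint's range is limited). The gripper opens to 85 mm and grips with 20 to 120 N. Pads are 22 mm wide; open, the fingers measure 114 mm over their backs; the gripper's body (76 mm by 85 mm) begins 54 mm behind the grasp point. The pads swing forward as they close: fully open they stand 13 mm farther back than shut.
Start: joints at [-1.223, 0.521, -0.036, 1.599, 0.021, 1.021, -0.113], TCP at [0.254, 0.571, 0.231] pointing down, gripper open.
Joint ranges: [-2.91, 2.91], [-0.3, 2.13], [-1.5, 1.42], [0.17, 2.43], [-1.26, 4.41], [0.16, 1.93], [-2.52, 2.52]. Speed limits (rad/s): [1.89, 1.89, 2.39, 2.39, 3.01, 3.01, 3.01].

### API

Orientations are given as [roll, pitch, yaw] about the fixed x, y, z axes, in that order (R = Rz(yaw) Ry(pitch) Rx(roll)).
In Python, from workcell import observe, grab_frame, job_done gives the robot as it stands.
- The arm moves only by the tool move_arm, never from a script. Its argument "plan" is a list that holds one entry, the list of rows, each a list of 7 numbers: the shift along the tool's x, y, z each as a share of 0.02 m, from -1 to 1, then the turn, a rotation vector about the tool's x, y, z each as a share of 6 degrees, from -1 to 1, then the opening, from -1 (shut) to 1 (fully open). A call has exactly 10 rows; each row shifts and turns the commanded pose from where the row before left it, along the tool's axes as they then stand; what a row does not reach is not made up. A row lasts 1/10 s, in which the tool goes at most 50 mm and 8.59 degrees, less where a joint would pass 70% of its speed; a pose out of reach is approached as far as the arm can. A call with a number of a shift or a turn outside -1 to 1 is refused whole. A call with a gripper value outside its range is refused whole. The fingers move at their own pace and stop on an object; "grip_force" is the grip in N (left out, the last holds). Time passes only in rows, so rows that do not move let the fingers close, or fill a call up. It gives the time, the measured TCP pose, the force, the opening and the grip force at its end, in the units of the state.
- observe(): the state, without advancing time (a new reading comes with each control period).
- grab_frame(name): name is "scene" or "top"; returns a dict with "color" (384x512x3 uint8, red, green, blue), "intrinsics" (3x3 intrinsics, pixels), "k1" (the pictures are not rectified: a ray, as slopes to the right and down, at radius r is drawn at 1 + k1 r^2 times it, then the intrinsics apply), "position" and "orientation" of the camera in the world. Camera axes: x right, y down, z forward; pixel columns grow to the right and rows downward; lengths in m; the calibration is good to about 2 mm. A picture is of the moment at which its call begins. There is no depth.
- job_done(): hands the job in; it is judged then, once.
The state is a dict: "clock": time; "qpos": joint angles; "qd": joint speeds; "joint_efforts": joint torques, N m; "position": TCP position; "tool_rot": TCP orientation; "force": force on the tool from outside, world axes, zero at the start; "moment": the same for the moment, N m; "grip_width": finger opening in m; "finger_force": force on a finger pad.
Only numpy, scipy, OpenCV 4.12 (cv2) and the standard library are available. Lean on these libraries where they do the work, as an engineer would, in place of code of your own. Each camera call takes 0.05 s, during which the arm holds its last target. There are 200 camera calls.

### The job

Take the scraper block and wipe all five metal offcuts off the bench plate into the green scrap bin; push them only with the scraper, since their burrs are sharp. Then park the scraper upright on the middle of the narrow yellow ledge, lengthwise along it, and after that stand the vee block, groove up, in the middle of the clean plate with its groove parallel to the blue fences. Set both down rather than dropping them, and leave everything else where it is.

Things in the scene. Friction and masses are not known exactly. Their poses are not given: they have to be found in the camera images.
- plate: fixed dark steel bench plate, 224 (x) x 200 (y) mm, flat top 70 mm above the bench. Origin: centre of its underside, on the bench. Blue fences along y on both x sides: 12 mm thick, 10 mm above the top, 200 mm clear between them. Its two y sides are open edges, each overhanging a bin. Offcuts lie within 90 mm of the centre in x, 70 mm in y
- green_bin: fixed green open scrap bin for the offcuts, 220 (x) x 110 (y) mm, 44 mm high, walls 4 mm, tucked 15 mm under one open edge of the plate (the plate's +y or -y side, it changes). Origin: centre of its underside; axes parallel to the plate's
- blue_bin: fixed blue open bin of the same size under the plate's other open edge, with good fittings in it; no offcut belongs in it. Origin: centre of its underside
- scraper: loose scraper block, about 0.2 kg, standing upright on the bench: orange block 110 (x) x 28 (y) mm, 36 mm high, with a black rubber sole, and on it a black grip 64 (x) x 20 (y) mm that reaches up to 86 mm. Origin: centre of its underside; z up
- ledge: fixed stand with a narrow yellow ledge for the scraper: flat ledge 130 (x) x 22 (y) mm, its top 80 mm above the bench, on a thin dark steel column and foot. Origin: centre of its foot's underside, below the middle of the ledge; the ledge runs along x
- vee_block: loose steel vee block, about 0.4 kg, 60 (x) x 44 (y) mm, 40 mm high, with a V groove along x in its top, standing on the bench. Origin: centre of its underside; z up
- socket_rack: fixed red socket rack, 130 (x) x 50 (y) mm, 48 mm high, a bystander. Origin: centre of its underside
- red_can: loose red can, 76 mm across, 100 mm high, a bystander beyond the plate. Origin: centre of its underside
- jar: loose amber jar with a yellow cap, 60 mm across, 80 mm high, a bystander beyond the plate. Origin: centre of its underside
- screwdriver: loose screwdriver lying beyond the plate, a bystander. Its length is along x
- wrench: loose wrench lying beyond and to the right of the plate, a bystander. Its length is along x
- tape: loose yellow tape measure, 70 x 40 mm, 55 mm high, a bystander. Origin: centre of its underside
- flat_bar: loose aluminium flat bar, 150 (x) x 30 (y) mm, 12 mm high, a bystander. Origin: centre of its underside
- offcut_a: loose brass offcut on the plate, 20 x 16 mm, 10 mm high. Origin: centre of its underside as it lies at the start
- offcut_b: loose copper offcut on the plate, 20 x 16 mm, 10 mm high. Origin: centre of its underside as it lies at the start
- offcut_c: loose aluminium offcut on the plate, 20 x 16 mm, 10 mm high. Origin: centre of its underside as it lies at the start
- offcut_d: loose brass offcut on the plate, a disc 20 mm across, 10 mm high. Origin: centre of its underside as it lies at the start
- offcut_e: loose aluminium offcut on the plate, a disc 20 mm across, 10 mm high. Origin: centre of its underside as it lies at the start
Mind the look-alikes: they are no part of the job. What is shaped like the vee_block but red is not meant.

How it is judged:
By the outcome, as a careful person would: the job done as asked, in the order asked, and still so for the second after the job is handed in, with the robot touching nothing.
It also fails if it takes over 72 s, if anything falls off the work surface, if the arm or the gripper's body presses on something with over 40 N, if the wrist force passes 120 N, or if a joint passes its speed limit or range.

## Working session

There is one attempt and no reset: what is moved stays moved. The work goes in short steps, Python scripts to look and compute and a tool call to move; the robot and the scene stay as the last step left them, time stands still between calls to the robot, and variables do not carry over. Pictures are saved under pics/ and viewed, at most 10 in all, crops included, and the job is handed in when it is done.

Besides the shell and the picture viewer there is one more tool, called as name(argument=value, ...) on one line, values as JSON. move_arm: Moves the arm, as the interface text tells. Shift numbers are shares of 0.02 m and turn numbers shares of 6 degrees, none past 1 either way. Its arguments: {"type":"object","properties":{"plan":{"type":"array"},"grip_force":{"type":"number"}},"required":["plan"]}

```bash
mkdir -p pics; ls; python3 - <<'E'
from workcell import observe, grab_frame
import cv2
for n in("scene","top"):
    f=grab_frame(n); cv2.imwrite(f"pics/{n}0.png",f["color"][:,:,::-1])
    print(n,f["intrinsics"],f["k1"],f["position"],f["orientation"])
s=observe(); print(s)
E
```

```text
pics
scene [[498.28682153   0.         258.03921132]
 [  0.         498.28682153 190.35888538]
 [  0.           0.           1.        ]] -0.12239585289717395 [1.0015426  0.8852869  1.32862033] [-2.48621206  0.00590305  2.63440725]
top [[364.33259152   0.         252.62756833]
 [  0.         364.33259152 189.46880596]
 [  0.           0.           1.        ]] -0.02987050962099856 [0.34970377 0.02747294 1.063396  ] [-2.97493629  0.01598001 -1.58178344]
{'clock': 0.1, 'qpos': array([-1.22321413,  0.5219683 , -0.0363198 ,  1.59992664,  0.02118908,
        1.02106205, -0.11279421]), 'qd': array([ 5.38433468e-04, -2.99008624e-05, -1.64980793e-03, -2.99244438e-03,
       -1.94879946e-03,  5.87415634e-05, -6.67118263e-04]), 'joint_efforts': array([ 3.32347394e-03, -9.28493071e+01,  1.98411405e+00, -3.70526254e+01,
        1.80845358e-02,  5.47621297e-03, -7.93936692e-05]), 'position': array([0.2535006 , 0.57097495, 0.23078342]), 'tool_rot': array([-3.14061468e+00,  6.07958843e-05,  2.72379253e+00]), 'force': array([-0.07004438,  0.39336152, -0.20004943]), 'moment': array([0.0055405 , 0.02947857, 0.01953912]), 'finger_force': 0.0, 'grip_width': 0.08517649119865338}
```

View pics/top0.png

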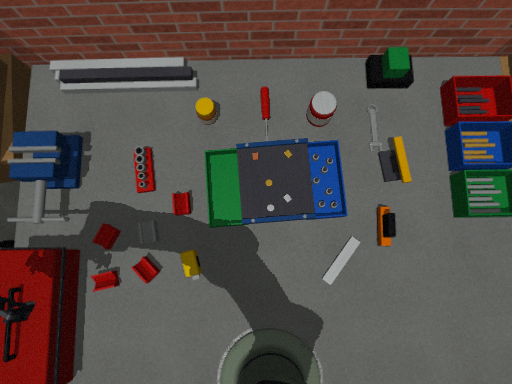

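View pics/scene0.png

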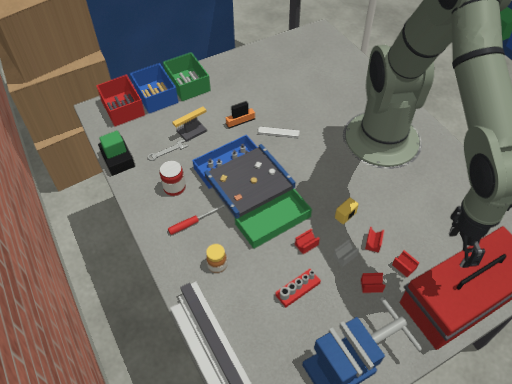

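The vee-block-shaped things in the top view are a grey one at (147,231) and red ones at (181,203), (107,236), (146,268) and (105,281). Only the grey one is unpainted steel, so it's the one meant. I'll confirm it in a crop.

```bash
python3 - <<'E'
import cv2,numpy as np
t=cv2.imread("pics/top0.png")
R=lambda a,k:cv2.resize(a,None,fx=k,fy=k,interpolation=cv2.INTER_CUBIC)
cv2.imwrite("pics/c_plate.png",R(t[130:235,198:353],5))
a=R(t[205:261,120:176],7); a=np.clip(a.astype(float)*1.8,0,255).astype(np.uint8)
b=R(t[130:250,370:420],4.9)
c=np.zeros((590,a.shape[1]+b.shape[1]+6,3),np.uint8); c[:a.shape[0],:a.shape[1]]=a; c[:b.shape[0],a.shape[1]+6:]=b
cv2.imwrite("pics/c_ab.png",c);print(a.shape,b.shape)
E
```

```text
(392, 392, 3) (588, 245, 3)
```

View pics/c_plate.png

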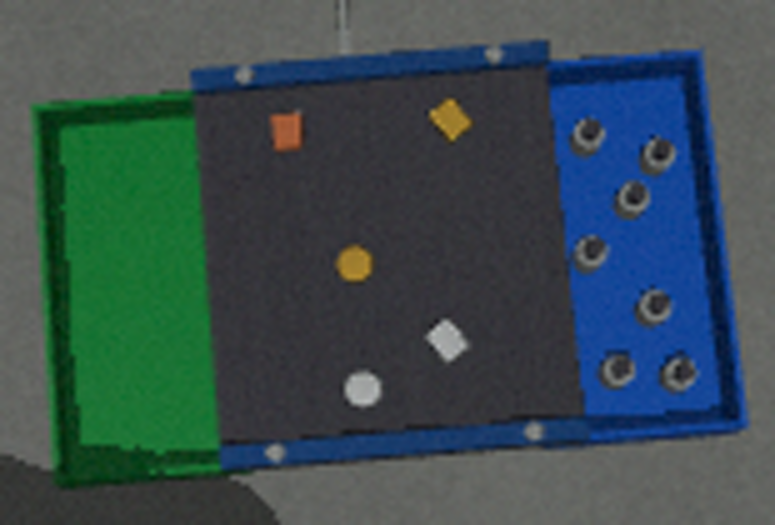

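View pics/c_ab.png

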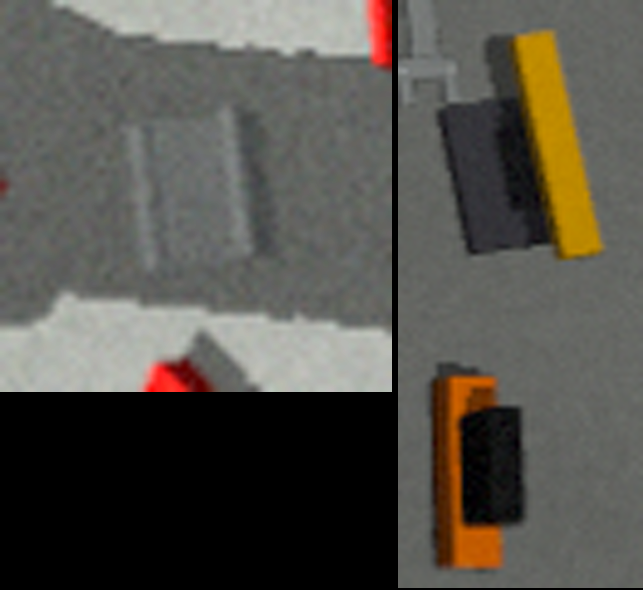

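The grey grooved block at about (147,231) is the real vee block. All five offcuts are visible on the plate: (255,156), (288,154), (269,183), (287,198) and (271,208). The green bin is on the +y (left) side, the ledge is at about (402,160) and the scraper at about (386,226). Next I'll fit their poses.

```bash
cat > h.py <<'E'
import numpy as np,cv2,json
from scipy.optimize import least_squares
from scipy.spatial.transform import Rotation as R
def cam(f):
    Rm=R.from_euler('xyz',f["orientation"]).as_matrix(); return f["intrinsics"],f["k1"],np.array(f["position"]),Rm
def project(f,P):
    K,k,p,Rm=cam(f); c=(np.atleast_2d(P)-p)@Rm; s=c[:,:2]/c[:,2:]
    s=s*(1+k*(s**2).sum(1,keepdims=True)); return s*[K[0,0],K[1,1]]+[K[0,2],K[1,2]]
def unproj(f,uv,z):
    K,k,p,Rm=cam(f); d=(np.atleast_2d(uv)-[K[0,2],K[1,2]])/[K[0,0],K[1,1]]; s=d.copy()
    for _ in range(20): s=d/(1+k*(s**2).sum(1,keepdims=True))
    r=np.c_[s,np.ones(len(s))]@Rm.T; return p+r*((z-p[2])/r[:,2])[:,None]
def world(pose,L):
    x,y,a=pose; L=np.atleast_2d(L); c,s=np.cos(a),np.sin(a)
    return np.c_[x+c*L[:,0]-s*L[:,1],y+s*L[:,0]+c*L[:,1],L[:,2]]
def fit(f,L,uv,x0):
    r=least_squares(lambda q:(project(f,world(q,L))-uv).ravel(),x0); return r.x,r.fun.reshape(-1,2)
E
python3 - <<'E'
from h import *; from workcell import grab_frame
f=grab_frame("top")
P=lambda a:np.array(a)/5+[198,130]-.4
V=lambda a:np.array(a)/7+[120,205]-.43
S=lambda a:(np.array(a)-[398,0])/4.9+[370,130]-.4
def do(n,L,uv,z):
    x0=[*unproj(f,uv.mean(0),z)[0,:2],0]; q,r=fit(f,np.array(L),uv,x0); print(n,q.round(4),np.degrees(q[2]).round(1),"res",abs(r).max().round(2)); return q
pl=do("plate",[[.112,.1,.08],[.112,-.1,.08],[-.1,.1,.08],[-.1,-.1,.08]],P([[191,71],[548,41],[219,441],[583,415]]),.08)
do("vee",[[.03,.022,.04],[-.03,.022,.04],[.03,-.022,.04],[-.03,-.022,.04]],V([[127,125],[146,269],[238,108],[257,254]]),.04)
do("ledge",[[.065,.011,.08],[.065,-.011,.08],[-.065,-.011,.08],[-.065,.011,.08]],S([[514,36],[553,31],[603,250],[560,258]]),.08)
do("scr",[[.055,.014,.036],[.055,-.014,.036],[-.055,-.014,.036],[-.055,.014,.036],[.032,-.01,.086],[-.032,-.01,.086]],S([[447,377],[496,377],[502,567],[455,567],[520,406],[523,522]]),.04)
o=unproj(f,P([[286,132],[450,119],[355,263],[447,340],[363,389]]),.08)
c,s=np.cos(pl[2]),np.sin(pl[2]); print(((o[:,:2]-pl[:2])@np.array([[c,-s],[s,c]])).round(3))
for n,m,e,z in(("bins",[[.112,.195,.044],[-.1,.195,.044]],[[33,106],[58,487]],0),): print(project(f,world(pl,m))*5-np.array([198,130])*5,e)
E
```

```text
plate [ 0.5424 -0.0198  0.0631] 3.6 res 0.79
vee [0.4061 0.3407 0.1551] 8.9 res 0.42
ledge [ 0.5962 -0.3741  0.1305] 7.5 res 0.49
scr [ 0.4146 -0.3289 -0.033 ] -1.9 res 0.59
[[ 0.07   0.05 ]
 [ 0.071 -0.042]
 [-0.006  0.018]
 [-0.053 -0.029]
 [-0.076  0.019]]
[[ 29.63590446  95.7102098 ]
 [ 49.13738369 460.52556306]] [[33, 106], [58, 487]]
```

```bash
cat > ov.py <<'E'
from h import *
def lines(f,pose,segs,img,k,off,col=(255,255,255)):
    for a,b in segs:
        p=(project(f,world(pose,[a,b]))-off+.5)*k-.5
        cv2.line(img,*[tuple(int(v) for v in np.round(q*16)) for q in p],col,1,cv2.LINE_AA,4)
def rect(x,y,z): 
    c=[[x,y,z],[-x,y,z],[-x,-y,z],[x,-y,z]]; return [(c[i],c[(i+1)%4]) for i in range(4)]
E
python3 - <<'E'
from ov import *; from workcell import grab_frame
ft,fs=grab_frame("top"),grab_frame("scene")
pl=(.5424,-.0198,.0631);ve=(.4061,.3407,.1551);le=(.5962,-.3741,.1305);sc=(.4146,-.3289,-.033)
yo=[-.14,.14]
def draw(f,u0,v0,u1,v1,k):
    im=cv2.resize(f["color"][v0:v1,u0:u1,::-1],None,fx=k,fy=k,interpolation=cv2.INTER_CUBIC); im=np.clip(im*1.4,0,255).astype(np.uint8);o=np.array([u0,v0])
    lines(f,pl,rect(.112,.1,.08)+[((.1,.1,.08),(.1,-.1,.08)),((-.1,.1,.08),(-.1,-.1,.08))],im,k,o)
    for y in yo: lines(f,pl,[(tuple(np.add(a,[0,y,0])),tuple(np.add(b,[0,y,0]))) for a,b in rect(.11,.055,.044)],im,k,o,(0,255,255))
    lines(f,ve,rect(.03,.022,.04),im,k,o,(255,0,255));lines(f,ve,rect(.03,.022,.0),im,k,o,(255,0,255))
    lines(f,le,rect(.065,.011,.08),im,k,o,(255,0,255))
    lines(f,sc,rect(.055,.014,.036)+rect(.032,.01,.086),im,k,o,(255,255,0))
    return im
a=draw(ft,130,125,420,255,2.75); b=draw(fs,165,95,365,260,2)
c=np.zeros((a.shape[0],800,3),np.uint8); c[:,:a.shape[1]]=a; c2=np.zeros((600-a.shape[0],800,3),np.uint8)
b=draw(fs,170,90,370,260,4)[::1]
cv2.imwrite("pics/ov1.png",c)
cv2.imwrite("pics/ov2.png",b[:600,:800]); print(a.shape,b.shape)
E
```

```text
(358, 798, 3) (680, 800, 3)
```

View pics/ov2.png

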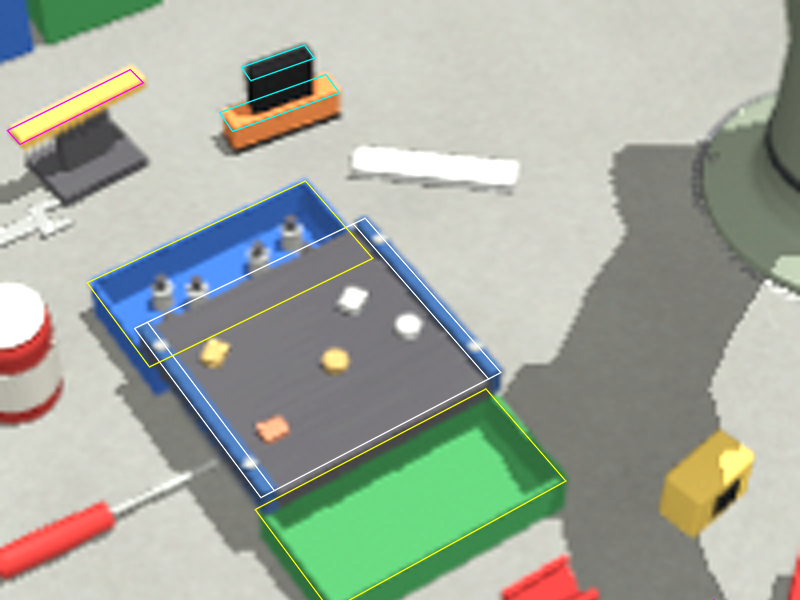

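View pics/ov1.png

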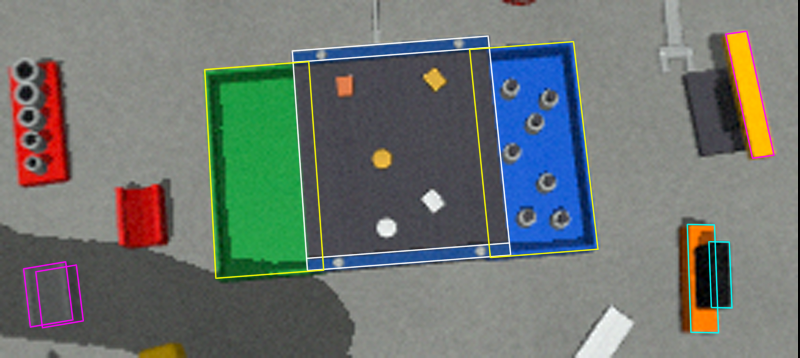

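The overlays match the picture within about 2 mm, which is enough to move. Next, a planner that works out the rows for my move calls.

```bash
cat > plan.py <<'E'
import numpy as np,sys
from scipy.spatial.transform import Rotation as R
def plan(wps,step=.025,p0=None,r0=None):
    """wps: (x,y,z,yaw_deg,open[,step]); prints rows in tool shares"""
    from workcell import observe
    s=observe(); p=np.array(s["position"]); r=R.from_euler('xyz',s["tool_rot"])
    rows=[]; yaw0=np.degrees(s["tool_rot"][2])
    print("now",p.round(4),np.degrees(s["tool_rot"]).round(1),"t",round(s["clock"],2),"w",round(s["grip_width"],4))
    for w in wps:
        t=np.array(w[:3]); y=w[3]; st=w[5] if len(w)>5 else step
        while yaw0-y>180: yaw0-=360
        n=max(1,int(np.ceil(max(np.linalg.norm(t-p)/st,abs(y-yaw0)/5.8))))
        a=p.copy(); b=yaw0
        for i in range(1,n+1):
            tp=a+(t-a)*i/n; tr=R.from_euler('xyz',[np.pi,0,np.radians(b+(y-b)*i/n)])
            d=np.clip(np.r_[r.inv().apply(tp-p)/.02,np.degrees((r.inv()*tr).as_rotvec())/6],-1,1).round(2)
            rows.append([*d,w[4]]); p=p+r.apply(d[:3]*.02); r=r*R.from_rotvec(np.radians(d[3:]*6))
        yaw0=y
    while len(rows)%10: rows.append([0]*6+[wps[-1][4]])
    for i in range(0,len(rows),10): print("["+",".join("["+",".join(f"{v+0:g}" for v in q)+"]" for q in rows[i:i+10])+"]")
    print("end",p.round(4),np.degrees(r.as_euler('xyz')).round(2))
E
python3 -c "
from plan import *
plan([(.44,.30,.24,110,0.2),(.5,.0,.22,40,0.2),(.46,-.22,.19,0,.2),(.4146,-.3289,.15,-1.9,.2)])"
```

```text
now [0.2535 0.5711 0.231 ] [-180.     0.   156.1] t 0.25 w 0.0855
[[-1,-0.61,-0.03,-0.01,0,0.55,0.2],[-1,-0.56,-0.03,0,0,0.55,0.2],[-1,-0.49,-0.04,0,0,0.55,0.2],[-1,-0.43,-0.03,0,0,0.54,0.2],[-1,-0.36,-0.03,0,0,0.55,0.2],[-1,-0.29,-0.03,0,0,0.55,0.2],[-1,-0.21,-0.04,0,0,0.55,0.2],[-1,-0.14,-0.03,0,0,0.55,0.2],[-1,-0.07,-0.03,0,0,0.55,0.2],[-1,0.02,-0.03,0,0,0.54,0.2]]
[[-1,0.09,-0.03,0,0,0.55,0.2],[-1,0.16,-0.04,0,0,0.55,0.2],[-1,0.25,-0.03,0,0,0.55,0.2],[-1,0.32,-0.03,0,0,0.55,0.2],[-1,-0.16,0.07,0,0,0.83,0.2],[-1,-0.03,0.07,0,0,0.83,0.2],[-1,0.09,0.07,0,0,0.84,0.2],[-1,0.21,0.07,0,0,0.83,0.2],[-1,0.34,0.07,0,0,0.83,0.2],[-1,0.45,0.08,0,0,0.84,0.2]]
[[-1,0.57,0.07,0,0,0.83,0.2],[-1,0.68,0.07,0,0,0.83,0.2],[-1,0.77,0.07,0,0,0.84,0.2],[-1,0.86,0.07,0,0,0.83,0.2],[-1,0.94,0.07,0,0,0.83,0.2],[-1,1,0.07,0,0,0.84,0.2],[-1,1,0.07,0,0,0.83,0.2],[-1,1,0.07,0,0,0.83,0.2],[-0.9,0.73,0.15,0,0,0.67,0.2],[-0.85,0.8,0.15,0,0,0.67,0.2]]
[[-0.79,0.85,0.15,0,0,0.66,0.2],[-0.73,0.9,0.15,0,0,0.67,0.2],[-0.67,0.95,0.15,0,0,0.67,0.2],[-0.59,1,0.15,0,0,0.66,0.2],[-0.53,1,0.15,0,0,0.67,0.2],[-0.45,1,0.15,0,0,0.67,0.2],[-0.36,1,0.15,0,0,0.66,0.2],[-0.29,1,0.15,0,0,0.67,0.2],[-0.37,0.96,0.33,0,0,0.05,0.2],[-0.37,0.97,0.33,0,0,0.06,0.2]]
[[-0.37,0.96,0.34,0,0,0.05,0.2],[-0.36,0.97,0.33,0,0,0.05,0.2],[-0.35,0.97,0.33,0,0,0.05,0.2],[-0.35,0.97,0.33,0,0,0.06,0.2],[0,0,0,0,0,0,0.2],[0,0,0,0,0,0,0.2],[0,0,0,0,0,0,0.2],[0,0,0,0,0,0,0.2],[0,0,0,0,0,0,0.2],[0,0,0,0,0,0,0.2]]
end [ 0.4146 -0.3288  0.1501] [-1.7997e+02 -1.0000e-02 -1.9200e+00]
```

move_arm(plan=[[[-1,-0.61,-0.03,0,0,0.55,0.2],[-1,-0.56,-0.03,0,0,0.55,0.2],[-1,-0.49,-0.03,0,0,0.55,0.2],[-1,-0.43,-0.03,0,0,0.55,0.2],[-1,-0.36,-0.03,0,0,0.55,0.2],[-1,-0.29,-0.03,0,0,0.55,0.2],[-1,-0.21,-0.03,0,0,0.55,0.2],[-1,-0.14,-0.03,0,0,0.55,0.2],[-1,-0.07,-0.03,0,0,0.55,0.2],[-1,0.02,-0.03,0,0,0.55,0.2]]], grip_force=60)

```text
clock: 1.25
position: [0.3746, 0.3939, 0.2374]
tool_rot: [3.142, -0.0, 2.143]
force: [-0.3, -0.4, 0.4]
grip_width: 0.0513
finger_force: 0.0
```

move_arm(plan=[[[-1,0.09,-0.03,0,0,0.55,0.2],[-1,0.16,-0.03,0,0,0.55,0.2],[-1,0.25,-0.03,0,0,0.55,0.2],[-1,0.32,-0.03,0,0,0.55,0.2],[-1,-0.16,0.07,0,0,0.83,0.2],[-1,-0.03,0.07,0,0,0.83,0.2],[-1,0.09,0.07,0,0,0.83,0.2],[-1,0.21,0.07,0,0,0.83,0.2],[-1,0.34,0.07,0,0,0.83,0.2],[-1,0.45,0.08,0,0,0.83,0.2]]])

```text
clock: 2.25
position: [0.4601, 0.2116, 0.2311]
tool_rot: [3.141, -0.0, 1.39]
force: [0.8, -0.2, -1.0]
grip_width: 0.0515
finger_force: 0.0
```

move_arm(plan=[[[-1,0.57,0.07,0,0,0.83,0.2],[-1,0.68,0.07,0,0,0.83,0.2],[-1,0.77,0.07,0,0,0.83,0.2],[-1,0.86,0.07,0,0,0.83,0.2],[-1,0.94,0.07,0,0,0.83,0.2],[-1,1,0.07,0,0,0.83,0.2],[-1,1,0.07,0,0,0.83,0.2],[-1,1,0.07,0,0,0.83,0.2],[-0.9,0.73,0.15,0,0,0.67,0.2],[-0.85,0.8,0.15,0,0,0.67,0.2]]])

```text
clock: 3.25
position: [0.4947, -0.0396, 0.2137]
tool_rot: [3.142, 0.0, 0.554]
force: [0.4, -0.3, 0.7]
grip_width: 0.0515
finger_force: 0.0
```

move_arm(plan=[[[-0.79,0.85,0.15,0,0,0.67,0.2],[-0.73,0.9,0.15,0,0,0.67,0.2],[-0.67,0.95,0.15,0,0,0.67,0.2],[-0.59,1,0.15,0,0,0.67,0.2],[-0.53,1,0.15,0,0,0.67,0.2],[-0.45,1,0.15,0,0,0.67,0.2],[-0.36,1,0.15,0,0,0.67,0.2],[-0.29,1,0.15,0,0,0.67,0.2],[-0.37,0.96,0.33,0,0,0.05,0.2],[-0.37,0.97,0.33,0,0,0.05,0.2]]])

```text
clock: 4.25
position: [0.4438, -0.2535, 0.1764]
tool_rot: [3.141, 0.0, -0.014]
force: [0.5, -0.4, -0.4]
grip_width: 0.0512
finger_force: 0.0
```

```bash
python3 -c "
from plan import *
plan([(.4146,-.3289,.13,-1.9,.2),(.4146,-.3289,.047,-1.9,.2)])"
```

```text
now [ 0.4438 -0.2535  0.1764] [180.    0.   -0.8] t 4.25 w 0.0512
[[-0.35,0.95,0.58,0,0,0.05,0.2],[-0.35,0.95,0.58,0,0,0.04,0.2],[-0.34,0.95,0.58,0,0,0.05,0.2],[-0.34,0.95,0.58,0,0,0.04,0.2],[0,0,1,0,0,0,0.2],[0,0,1,0,0,0,0.2],[0,0,1,0,0,0,0.2],[0,0,1,0,0,0,0.2],[0,0,0,0,0,0,0.2],[0,0,0,0,0,0,0.2]]
end [ 0.4146 -0.3289  0.05  ] [179.99   0.    -1.89]
```

move_arm(plan=[[[-0.35,0.95,0.58,0,0,0.05,0.2],[-0.35,0.95,0.58,0,0,0.04,0.2],[-0.34,0.95,0.58,0,0,0.05,0.2],[-0.34,0.95,0.58,0,0,0.04,0.2],[0,0,1,0,0,0,0.2],[0,0,1,0,0,0,0.2],[0,0,1,0,0,0,0.2],[0,0,1,0,0,0,0.2],[0,0,0.15,0,0,0,0.2],[0,0,0,0,0,0,-0.2]]])

```text
clock: 5.25
position: [0.4149, -0.3281, 0.0473]
tool_rot: [-3.142, 0.001, -0.032]
force: [-0.5, 0.9, 0.3]
grip_width: 0.0381
finger_force: 0.0
```

move_arm(plan=[[[0,0,0,0,0,0,-0.3],[0,0,0,0,0,0,-0.5],[0,0,0,0,0,0,-0.7],[0,0,0,0,0,0,-0.9],[0,0,0,0,0,0,-1],[0,0,0,0,0,0,-1],[0,0,0,0,0,0,-1],[0,0,-0.2,0,0,0,-1],[0,0,-0.3,0,0,0,-1],[0,0,-0.5,0,0,0,-1]]])

```text
clock: 6.25
position: [0.4154, -0.3275, 0.0677]
tool_rot: [-3.141, 0.001, -0.03]
force: [0.1, 0.7, -2.8]
grip_width: 0.0197
finger_force: 59.2
```

```bash
cat > geo.py <<'E'
from h import world
pl=(.5424,-.0198,.0631); Y=3.6
def L(x,y,z,o=-1,*s): 
    w=world(pl,[x,y,0])[0]; return (w[0],w[1],z,Y,o,*s)
E
python3 -c "
from plan import *; from geo import *
plan([(.42,-.32,.15,-1.9,-1),L(-.038,-.098,.15),L(-.038,-.098,.119),L(-.038,.06,.119,-1,.016),L(-.038,.108,.119,-1,.008),L(-.038,.108,.15),L(.038,-.098,.15),L(.038,-.098,.119)])"
```

```text
now [ 0.4154 -0.3275  0.0677] [-180.     0.    -1.7] t 6.25 w 0.0197
[[0.05,-0.1,-1,0,0.01,0.01,-1],[0.06,-0.09,-1,0,0,0,-1],[0.05,-0.1,-1,0,0,0.01,-1],[0.06,-0.09,-1,0,0,0.01,-1],[0.47,-1,-0.01,0,0,-0.11,-1],[0.48,-1,-0.01,0,0,-0.1,-1],[0.49,-1,-0.02,0,0,-0.1,-1],[0.51,-1,-0.01,0,0,-0.1,-1],[0.52,-1,-0.01,0,0,-0.1,-1],[0.53,-1,-0.01,0,0,-0.1,-1]]
[[0.54,-1,-0.01,0,0,-0.11,-1],[0.56,-1,-0.02,0,0,-0.1,-1],[0.57,-1,-0.01,0,0,-0.1,-1],[0.01,-0.48,0.78,0,0,0,-1],[0,-0.47,0.77,0,0,0,-1],[0,-0.79,0,0,0,0,-1],[0,-0.79,0,0,0,0,-1],[0,-0.79,0,0,0,0,-1],[0,-0.79,0,0,0,0,-1],[0,-0.79,0,0,0,0,-1]]
[[0,-0.79,0,0,0,0,-1],[0,-0.79,0,0,0,0,-1],[0,-0.79,0,0,0,0,-1],[0,-0.79,0,0,0,0,-1],[0,-0.79,0,0,0,0,-1],[0,-0.34,0,0,0,0,-1],[0,-0.35,0,0,0,0,-1],[0,-0.34,0,0,0,0,-1],[0,-0.34,0,0,0,0,-1],[0,-0.35,0,0,0,0,-1]]
[[0,-0.34,0,0,0,0,-1],[0,-0.34,0,0,0,0,-1],[0,0,-0.77,0,0,0,-1],[0,0,-0.78,0,0,0,-1],[0.42,1,0,0,0,0,-1],[0.42,1,0,0,0,0,-1],[0.43,1,0,0,0,0,-1],[0.42,1,0,0,0,0,-1],[0.42,1,0,0,0,0,-1],[0.42,1,0,0,0,0,-1]]
[[0.43,1,0,0,0,0,-1],[0.42,1,0,0,0,0,-1],[0.42,1,0,0,0,0,-1],[0,0.65,0.78,0,0,0,-1],[0,0.65,0.77,0,0,0,-1],[0,0,0,0,0,0,-1],[0,0,0,0,0,0,-1],[0,0,0,0,0,0,-1],[0,0,0,0,0,0,-1],[0,0,0,0,0,0,-1]]
end [ 0.5865 -0.1153  0.1191] [-1.7999e+02 -3.0000e-02  3.6000e+00]
```

move_arm(plan=[[[0.05,-0.1,-1,0,0,0,-1],[0.06,-0.1,-1,0,0,0,-1],[0.05,-0.1,-1,0,0,0,-1],[0.06,-0.1,-1,0,0,0,-1],[0.47,-1,0,0,0,-0.1,-1],[0.48,-1,0,0,0,-0.1,-1],[0.49,-1,0,0,0,-0.1,-1],[0.51,-1,0,0,0,-0.1,-1],[0.52,-1,0,0,0,-0.1,-1],[0.53,-1,0,0,0,-0.1,-1]]])

```text
clock: 7.25
position: [0.481, -0.1991, 0.1481]
tool_rot: [3.142, -0.0, 0.033]
force: [-1.0, -0.5, -2.2]
grip_width: 0.0201
finger_force: 59.1
```

move_arm(plan=[[[0.54,-1,0,0,0,-0.1,-1],[0.56,-1,-0.02,0,0,-0.1,-1],[0.57,-1,-0.01,0,0,-0.1,-1],[0,-0.47,0.5,0,0,0,-1],[0,-0.47,0.5,0,0,0,-1],[0,0,0.2,0,0,0,-1],[0,0,0.15,0,0,0,-1],[0,0,0.1,0,0,0,-1],[0,0,0,0,0,0,-1],[0,0,0,0,0,0,-1]]])

```text
clock: 8.25
position: [0.5103, -0.1204, 0.1191]
tool_rot: [3.141, -0.0, 0.063]
force: [0.4, 0.1, -1.5]
grip_width: 0.0192
finger_force: 59.1
```

```bash
python3 - <<'E'
from ov import *; from workcell import grab_frame,observe
from geo import *
s=observe(); print(s["position"],s["force"])
fs,ft=grab_frame("scene"),grab_frame("top")
a=cv2.resize(fs["color"][100:240,180:320,::-1],None,fx=3,fy=3); b=cv2.resize(ft["color"][125:265,200:325,::-1],None,fx=3,fy=3)
cv2.imwrite("pics/p1.png",np.hstack([a,b]))
E
```

```text
[ 0.51030472 -0.12036027  0.11907984] [ 0.43362658  0.0666623  -1.53908555]
```

View pics/p1.png

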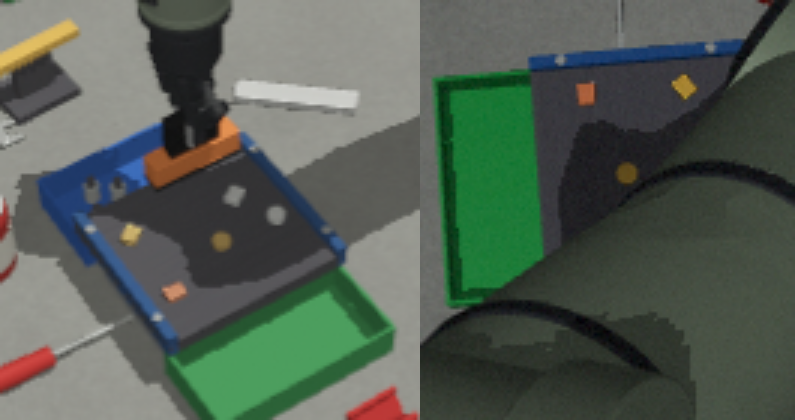

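The scene half shows the scraper level on the plate's -y edge at about (195,150), clear of the near fence, with all five offcuts ahead of it. I'll push now.

move_arm(plan=[[[0,-0.5,0,0,0,0,-1],[0,-0.8,0,0,0,0,-1],[0,-0.8,0,0,0,0,-1],[0,-0.8,0,0,0,0,-1],[0,-0.8,0,0,0,0,-1],[0,-0.8,0,0,0,0,-1],[0,-0.8,0,0,0,0,-1],[0,-0.8,0,0,0,0,-1],[0,-0.8,0,0,0,0,-1],[0,-0.8,0,0,0,0,-1]]])

```text
clock: 9.35
position: [0.5002, 0.0353, 0.119]
tool_rot: [-3.141, -0.0, 0.064]
force: [-0.5, 0.4, -2.4]
grip_width: 0.0194
finger_force: 59.1
```

move_arm(plan=[[[0,-0.4,0,0,0,0,-1],[0,-0.35,0,0,0,0,-1],[0,-0.35,0,0,0,0,-1],[0,-0.35,0,0,0,0,-1],[0,-0.35,0,0,0,0,-1],[0,-0.35,0,0,0,0,-1],[0,-0.35,0,0,0,0,-1],[0,0,0,0,0,0,-1],[0,0,-0.8,0,0,0,-1],[0,0,-0.8,0,0,0,-1]]])

```text
clock: 10.35
position: [0.497, 0.0833, 0.1511]
tool_rot: [3.141, 0.001, 0.063]
force: [0.4, 0.1, -1.5]
grip_width: 0.0195
finger_force: 58.9
```

```bash
python3 -c "
from plan import *; from geo import *
plan([L(.038,-.08,.15),L(.038,-.098,.119)],.021)"
```

```text
now [0.497  0.0833 0.1511] [180.    0.    3.6] t 10.35 w 0.0195
[[0.38,0.93,0.01,0.01,0.01,0,-1],[0.39,0.93,0,0,0,0,-1],[0.38,0.93,0.01,0,0,0,-1],[0.38,0.93,0,0,0,0,-1],[0.39,0.92,0.01,0,0,0,-1],[0.38,0.93,0,0,0,0,-1],[0.38,0.93,0.01,0,0,0,-1],[0.39,0.93,0,0,0,0,-1],[0.38,0.93,0.01,0,0,0.01,-1],[0.39,0.93,0,0,0,0,-1]]
[[0,0.45,0.78,0,0,0,-1],[0,0.45,0.77,0,0,0,-1],[0,0,0,0,0,0,-1],[0,0,0,0,0,0,-1],[0,0,0,0,0,0,-1],[0,0,0,0,0,0,-1],[0,0,0,0,0,0,-1],[0,0,0,0,0,0,-1],[0,0,0,0,0,0,-1],[0,0,0,0,0,0,-1]]
end [ 0.5866 -0.1152  0.1191] [-1.7998e+02 -1.0000e-02  3.5700e+00]
```

move_arm(plan=[[[0.38,0.93,0,0,0,0,-1],[0.38,0.93,0,0,0,0,-1],[0.38,0.93,0,0,0,0,-1],[0.38,0.93,0,0,0,0,-1],[0.38,0.93,0,0,0,0,-1],[0.38,0.93,0,0,0,0,-1],[0.38,0.93,0,0,0,0,-1],[0.38,0.93,0,0,0,0,-1],[0.38,0.93,0,0,0,0,-1],[0.4,0.93,0,0,0,0,-1]]])

```text
clock: 11.35
position: [0.5855, -0.0981, 0.1508]
tool_rot: [3.141, 0.0, 0.063]
force: [-0.1, 0.2, -3.4]
grip_width: 0.0192
finger_force: 59.2
```

move_arm(plan=[[[0,0.45,0.6,0,0,0,-1],[0,0.45,0.6,0,0,0,-1],[0,0,0.4,0,0,0,-1],[0,0,0,0,0,0,-1],[0,-0.5,0,0,0,0,-1],[0,-0.8,0,0,0,0,-1],[0,-0.8,0,0,0,0,-1],[0,-0.8,0,0,0,0,-1],[0,-0.8,0,0,0,0,-1],[0,-0.8,0,0,0,0,-1]]])

```text
clock: 12.35
position: [0.5806, -0.0232, 0.1189]
tool_rot: [-3.141, 0.0, 0.065]
force: [0.5, 0.1, -3.0]
grip_width: 0.0195
finger_force: 59.2
```

move_arm(plan=[[[0,-0.8,0,0,0,0,-1],[0,-0.8,0,0,0,0,-1],[0,-0.8,0,0,0,0,-1],[0,-0.8,0,0,0,0,-1],[0,-0.4,0,0,0,0,-1],[0,-0.35,0,0,0,0,-1],[0,-0.35,0,0,0,0,-1],[0,-0.35,0,0,0,0,-1],[0,-0.35,0,0,0,0,-1],[0,-0.35,0,0,0,0,-1]]])

```text
clock: 13.35
position: [0.574, 0.082, 0.1189]
tool_rot: [3.142, -0.0, 0.064]
force: [-0.1, -0.5, -1.3]
grip_width: 0.0193
finger_force: 59.2
```

move_arm(plan=[[[0,-0.35,0,0,0,0,-1],[0,0,0,0,0,0,-1],[0,0,-0.8,0,0,0,-1],[0,0,-1,0,0,0,-1],[0,0.5,-1,0,0,0,-1],[0.4,1,0,0,0,0,-1],[0.4,1,0,0,0,0,-1],[0.4,1,0,0,0,0,-1],[0.4,1,0,0,0,0,-1],[0.4,1,0,0,0,0,-1]]])

```text
clock: 14.35
position: [0.6209, -0.0201, 0.1763]
tool_rot: [3.141, -0.001, 0.063]
force: [-0.4, -0.4, -2.8]
grip_width: 0.0195
finger_force: 59.2
```

```bash
python3 - <<'E'
from ov import *; from workcell import grab_frame
from plan import plan
fs,ft=grab_frame("scene"),grab_frame("top")
a=cv2.resize(fs["color"][100:260,180:320,::-1],None,fx=3,fy=3); b=cv2.resize(ft["color"][125:285,200:325,::-1],None,fx=3,fy=3)
cv2.imwrite("pics/p2.png",np.clip(np.hstack([a,b])*1.3,0,255).astype(np.uint8))
le=(.5962,-.3741)
plan([(*le,.175,7.5,-1),(*le,.137,7.5,-1)])
E
```

```text
now [ 0.6211 -0.0225  0.1764] [ 1.799e+02 -1.000e-01  3.400e+00] t 14.45 w 0.0195
[[-0.15,1,0.01,0.02,-0.01,-0.05,-1],[-0.16,1,0,0,0,-0.04,-1],[-0.17,1,0,0,0,-0.05,-1],[-0.17,1,0.01,0,0,-0.04,-1],[-0.18,1,0,0,0,-0.05,-1],[-0.18,1,0.01,0,0,-0.04,-1],[-0.19,1,0,0,0,-0.05,-1],[-0.2,1,0.01,0,0,-0.04,-1],[-0.2,1,0,0,0,-0.05,-1],[-0.21,1,0.01,0,0,-0.04,-1]]
[[-0.22,1,0,0,0,-0.05,-1],[-0.22,1,0,0,0,-0.04,-1],[-0.23,1,0.01,0,0,-0.05,-1],[-0.23,1,0,0,0,-0.04,-1],[-0.24,1,0.01,0,0,-0.05,-1],[0,0.8,0.63,0,0,0,-1],[-0.01,0.79,0.63,0,0,0,-1],[0,0.8,0.64,0,0,0,-1],[0,0,0,0,0,0,-1],[0,0,0,0,0,0,-1]]
end [ 0.5963 -0.3742  0.1369] [-1.7999e+02 -2.0000e-02  7.5100e+00]
```

View pics/p2.png

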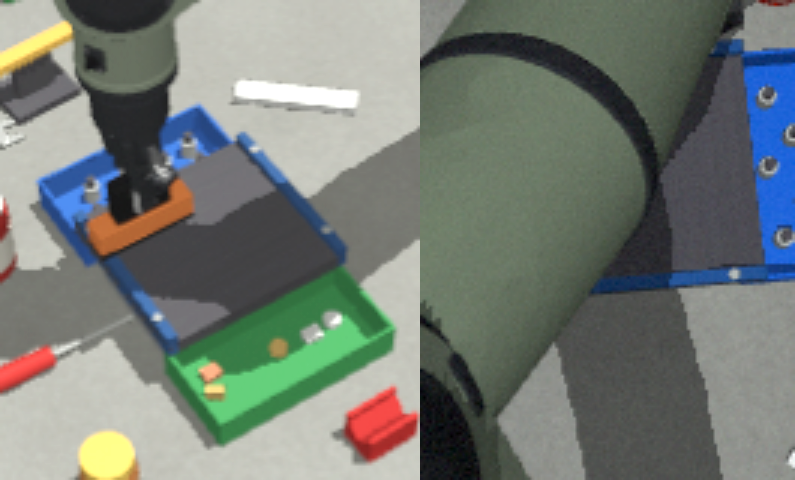

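All five offcuts lie in the green bin, from (210,372) to (332,318) in the crop, and the plate is clean. On to the ledge.

move_arm(plan=[[[-0.15,1,0,0,0,-0.05,-1],[-0.16,1,0,0,0,-0.05,-1],[-0.17,1,0,0,0,-0.05,-1],[-0.17,1,0,0,0,-0.05,-1],[-0.18,1,0,0,0,-0.05,-1],[-0.18,1,0,0,0,-0.05,-1],[-0.19,1,0,0,0,-0.05,-1],[-0.2,1,0,0,0,-0.05,-1],[-0.2,1,0,0,0,-0.05,-1],[-0.2,1,0,0,0,-0.04,-1]]])

```text
clock: 15.45
position: [0.6018, -0.2218, 0.1759]
tool_rot: [3.141, -0.0, 0.115]
force: [-0.3, -0.6, -1.0]
grip_width: 0.0195
finger_force: 59.4
```

move_arm(plan=[[[-0.22,1,0,0,0,-0.05,-1],[-0.22,1,0,0,0,-0.05,-1],[-0.23,1,0,0,0,-0.05,-1],[-0.23,1,0,0,0,-0.05,-1],[-0.24,1,0,0,0,-0.05,-1],[0,0.8,0.6,0,0,0,-1],[0,0.8,0.6,0,0,0,-1],[0,0.7,0.6,0,0,0,-1],[0,0,0,0,0,0,-1],[0,0,0,0,0,0,-1]]])

```text
clock: 16.45
position: [0.5983, -0.3685, 0.1391]
tool_rot: [-3.141, 0.0, 0.141]
force: [-0.4, -0.1, -2.5]
grip_width: 0.0198
finger_force: 59.3
```

```bash
python3 - <<'E'
from ov import *; from workcell import grab_frame,observe
from plan import plan
s=observe(); p=s["position"]; sc=(p[0],p[1],s["tool_rot"][2]); le=(.5962,-.3741,.1305); print(p,np.degrees(s["tool_rot"]))
out=[]
for n,(u0,v0,u1,v1) in(("scene",(160,70,260,150)),("top",(360,105,440,205))):
    f=grab_frame(n); k=5 if n=="scene" else 3.7; im=cv2.resize(f["color"][v0:v1,u0:u1,::-1],None,fx=k,fy=k,interpolation=cv2.INTER_CUBIC); im=np.clip(im*1.3,0,255).astype(np.uint8).copy(); raw=im.copy()
    h=p[2]-.0473
    lines(f,le,rect(.065,.011,.08),im,k,np.array([u0,v0]),(255,0,255)); lines(f,sc,rect(.055,.014,h)+rect(.055,.014,h+.036),im,k,np.array([u0,v0]),(255,255,0))
    out.append(im)
h=max(o.shape[0] for o in out); c=np.hstack([np.pad(o,((0,h-o.shape[0]),(0,0),(0,0))) for o in out]); print(c.shape)
cv2.imwrite("pics/p3.png",c)
E
```

```text
[ 0.59832952 -0.36854804  0.13908048] [-1.79994555e+02  2.27246422e-02  8.08157857e+00]
(400, 796, 3)
```

View pics/p3.png

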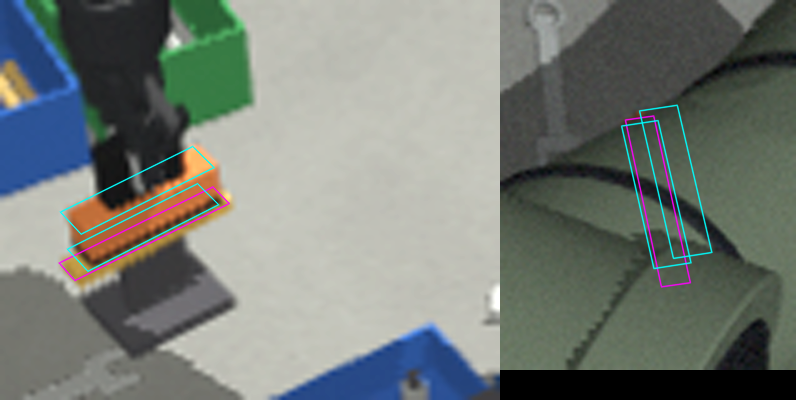

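The scraper hangs over the ledge. Scraper and ledge outlines are off by the same (+5,+3) zoomed pixels in this camera, so their relative position holds. I'll make the small lateral correction and lower it.

move_arm(plan=[[[-0.14,0.26,0,0,0,0.1,-1],[0,0,0.15,0,0,0,-1],[0,0,0.15,0,0,0,-1],[0,0,0.1,0,0,0,-1],[0,0,0.05,0,0,0,-1],[0,0,0.05,0,0,0,-1],[0,0,0.03,0,0,0,-1],[0,0,0,0,0,0,-1],[0,0,0,0,0,0,-1],[0,0,0,0,0,0,-1]]])

```text
clock: 17.55
position: [0.5964, -0.3742, 0.1284]
tool_rot: [3.142, -0.0, 0.131]
force: [0.6, -1.4, -2.8]
grip_width: 0.0197
finger_force: 59.4
```

move_arm(plan=[[[0,0,0.03,0,0,0,-1],[0,0,0.02,0,0,0,-1],[0,0,0.02,0,0,0,-1],[0,0,0,0,0,0,-1],[0,0,0,0,0,0,-1],[0,0,0,0,0,0,-1],[0,0,0,0,0,0,-1],[0,0,0,0,0,0,-1],[0,0,0,0,0,0,-1],[0,0,0,0,0,0,-1]]])

```text
clock: 18.55
position: [0.5965, -0.3742, 0.1273]
tool_rot: [3.142, -0.0, 0.131]
force: [-1.6, 1.8, 6.0]
grip_width: 0.0195
finger_force: 60.3
```

move_arm(plan=[[[0,0,0,0,0,0,-0.5],[0,0,0,0,0,0,-0.45],[0,0,0,0,0,0,-0.35],[0,0,0,0,0,0,-0.2],[0,0,0,0,0,0,0],[0,0,0,0,0,0,0.1],[0,0,0,0,0,0,0.1],[0,0,-0.3,0,0,0,0.1],[0,0,-0.6,0,0,0,0.1],[0,0,-1,0,0,0,0.1]]])

```text
clock: 19.55
position: [0.5961, -0.374, 0.1654]
tool_rot: [-3.141, 0.001, 0.131]
force: [-0.1, 0.9, 1.1]
grip_width: 0.0471
finger_force: 0.0
```

move_arm(plan=[[[0,0,-1,0,0,0,0.1],[0,0,-1,0,0,0,0.1],[0,0,-1,0,0,0,0.1],[0,-1,-0.3,0,0,0,0.1],[0,-1,0,0,0,0,0.1],[0,-1,0,0,0,0,0.3],[0,-1,0,0,0,0,0.5],[0,-1,0,0,0,0,0.6],[0,-1,0,0,0,0,0.6],[0,-1,0,0,0,0,0.6]]])

```text
clock: 20.55
position: [0.5781, -0.2347, 0.2321]
tool_rot: [3.141, -0.001, 0.131]
force: [-0.1, -0.1, -0.2]
grip_width: 0.0685
finger_force: 0.0
```

```bash
python3 -c "
from plan import *
from workcell import observe
print(observe()['qpos'].round(2))
plan([(.55,.05,.2,40,.6),(.47,.28,.18,98,.6),(.4061,.3407,.12,188.9,.6)])"
```

```text
[-0.16  0.62  0.7   1.63 -0.44  1.06 -0.76]
now [ 0.5781 -0.2347  0.2321] [ 1.8e+02 -1.0e-01  7.5e+00] t 20.55 w 0.0685
[[0.04,-1,0.13,0,-0.01,-0.45,0.6],[0.1,-1,0.14,0,0,-0.45,0.6],[0.17,-1,0.13,0,0,-0.45,0.6],[0.23,-1,0.13,0,0,-0.46,0.6],[0.3,-1,0.14,0,0,-0.45,0.6],[0.36,-1,0.13,0,0,-0.45,0.6],[0.42,-1,0.13,0,0,-0.45,0.6],[0.48,-1,0.14,0,0,-0.45,0.6],[0.53,-1,0.13,0,0,-0.45,0.6],[0.6,-1,0.13,0,0,-0.46,0.6]]
[[0.64,-1,0.14,0,0,-0.45,0.6],[0.7,-1,0.13,0,0,-0.45,0.6],[0.4,-1,0.09,0,0,-0.88,0.6],[0.52,-1,0.09,0,0,-0.88,0.6],[0.64,-1,0.09,0,0,-0.87,0.6],[0.74,-1,0.09,0,0,-0.88,0.6],[0.83,-1,0.09,0,0,-0.88,0.6],[0.91,-1,0.09,0,0,-0.88,0.6],[0.97,-1,0.09,0,0,-0.88,0.6],[1,-0.7,0.09,0,0,-0.88,0.6]]
[[1,-0.59,0.09,0,0,-0.88,0.6],[1,-0.49,0.09,0,0,-0.88,0.6],[1,-0.37,0.1,0,0,-0.88,0.6],[0.24,-0.17,0.19,0,0,-0.94,0.6],[0.26,-0.14,0.18,0,0,-0.95,0.6],[0.27,-0.12,0.19,0,0,-0.95,0.6],[0.28,-0.09,0.19,0,0,-0.94,0.6],[0.29,-0.06,0.19,0,0,-0.95,0.6],[0.29,-0.04,0.18,0,0,-0.95,0.6],[0.29,0,0.19,0,0,-0.94,0.6]]
[[0.3,0.02,0.19,0,0,-0.95,0.6],[0.29,0.05,0.18,0,0,-0.95,0.6],[0.28,0.09,0.19,0,0,-0.94,0.6],[0.27,0.11,0.19,0,0,-0.95,0.6],[0.27,0.13,0.19,0,0,-0.95,0.6],[0.24,0.16,0.18,0,0,-0.94,0.6],[0.23,0.19,0.19,0,0,-0.95,0.6],[0.21,0.21,0.19,0,0,-0.95,0.6],[0.19,0.22,0.18,0,0,-0.95,0.6],[0,0,0,0,0,0,0.6]]
end [0.4061 0.3407 0.1201] [-179.98    0.   -171.07]
```

move_arm(plan=[[[0.04,-1,0.13,0,0,-0.45,0.6],[0.1,-1,0.13,0,0,-0.45,0.6],[0.17,-1,0.13,0,0,-0.45,0.6],[0.23,-1,0.13,0,0,-0.45,0.6],[0.3,-1,0.13,0,0,-0.45,0.6],[0.36,-1,0.13,0,0,-0.45,0.6],[0.42,-1,0.13,0,0,-0.45,0.6],[0.48,-1,0.13,0,0,-0.45,0.6],[0.53,-1,0.13,0,0,-0.45,0.6],[0.6,-1,0.13,0,0,-0.45,0.6]]])

```text
clock: 21.55
position: [0.5704, -0.022, 0.2059]
tool_rot: [3.141, -0.001, 0.604]
force: [0.3, -0.4, 0.2]
grip_width: 0.0682
finger_force: 0.0
```

move_arm(plan=[[[0.64,-1,0.13,0,0,-0.45,0.6],[0.7,-1,0.13,0,0,-0.45,0.6],[0.4,-1,0.09,0,0,-0.88,0.6],[0.52,-1,0.09,0,0,-0.88,0.6],[0.64,-1,0.09,0,0,-0.88,0.6],[0.74,-1,0.09,0,0,-0.88,0.6],[0.83,-1,0.09,0,0,-0.88,0.6],[0.91,-1,0.09,0,0,-0.88,0.6],[0.97,-1,0.09,0,0,-0.88,0.6],[1,-0.7,0.09,0,0,-0.88,0.6]]])

```text
clock: 22.55
position: [0.4967, 0.2109, 0.1863]
tool_rot: [3.141, -0.001, 1.437]
force: [-0.3, -0.5, 0.1]
grip_width: 0.0684
finger_force: 0.0
```

move_arm(plan=[[[1,-0.59,0.09,0,0,-0.88,0.6],[1,-0.49,0.09,0,0,-0.88,0.6],[1,-0.37,0.1,0,0,-0.88,0.6],[0.24,-0.17,0.19,0,0,-0.95,0.6],[0.26,-0.14,0.19,0,0,-0.95,0.6],[0.27,-0.12,0.19,0,0,-0.95,0.6],[0.28,-0.09,0.19,0,0,-0.95,0.6],[0.29,-0.06,0.19,0,0,-0.95,0.6],[0.29,-0.04,0.19,0,0,-0.95,0.6],[0.29,0,0.19,0,0,-0.95,0.6]]])

```text
clock: 23.55
position: [0.4433, 0.3015, 0.154]
tool_rot: [3.14, 0.001, 2.41]
force: [0.8, -0.1, 0.4]
grip_width: 0.0681
finger_force: 0.0
```

```bash
python3 -c "
from plan import *
from workcell import observe
print(observe()['qpos'].round(2))
plan([(.4061,.3407,.10,188.9,.6)])"
```

```text
[-0.76  0.48  0.06  1.91 -0.04  0.75  0.17]
now [0.4433 0.3015 0.154 ] [179.9   0.  138.1] t 23.55 w 0.0681
[[0.3,0.02,0.3,0.01,0.01,-0.94,0.6],[0.29,0.06,0.3,0,0,-0.94,0.6],[0.29,0.08,0.3,0,0,-0.94,0.6],[0.28,0.11,0.3,0,0,-0.94,0.6],[0.27,0.14,0.3,0,0,-0.95,0.6],[0.25,0.16,0.3,0,0,-0.94,0.6],[0.24,0.19,0.3,0,0,-0.94,0.6],[0.21,0.21,0.3,0,0,-0.94,0.6],[0.2,0.23,0.3,0,0,-0.94,0.6],[0,0,0,0,0,0,0.6]]
end [0.406  0.3408 0.1   ] [ 179.99   -0.   -171.1 ]
```

move_arm(plan=[[[0.3,0.02,0.3,0,0,-0.94,0.6],[0.29,0.06,0.3,0,0,-0.94,0.6],[0.29,0.08,0.3,0,0,-0.94,0.6],[0.28,0.11,0.3,0,0,-0.94,0.6],[0.27,0.14,0.3,0,0,-0.95,0.6],[0.25,0.16,0.3,0,0,-0.94,0.6],[0.24,0.19,0.3,0,0,-0.94,0.6],[0.21,0.21,0.3,0,0,-0.94,0.6],[0.2,0.23,0.3,0,0,-0.94,0.6],[0,0,0,0,0,0,0.6]]])

```text
clock: 24.55
position: [0.4057, 0.341, 0.0993]
tool_rot: [-3.141, 0.0, -2.988]
force: [-0.5, -0.9, 0.3]
grip_width: 0.0681
finger_force: 0.0
```

move_arm(plan=[[[0,0,0.8,0,0,0,0.6],[0,0,0.8,0,0,0,0.6],[0,0,0.8,0,0,0,0.6],[0,0,0.8,0,0,0,0.6],[0,0,0.7,0,0,0,0.6],[0,0,0.5,0,0,0,0.6],[0,0,0.3,0,0,0,0.6],[0,0,0,0,0,0,0.6],[0,0,0,0,0,0,0.5],[0,0,0,0,0,0,0.4]]])

```text
clock: 25.55
position: [0.4061, 0.341, 0.0056]
tool_rot: [3.141, 0.001, -2.99]
force: [0.2, 1.0, -0.1]
grip_width: 0.06
finger_force: 0.0
```

move_arm(plan=[[[0,0,0,0,0,0,0.3],[0,0,0,0,0,0,0.2],[0,0,0,0,0,0,0.1],[0,0,0,0,0,0,0],[0,0,0,0,0,0,-0.3],[0,0,0,0,0,0,-0.6],[0,0,0,0,0,0,-1],[0,0,0,0,0,0,-1],[0,0,0,0,0,0,-1],[0,0,0,0,0,0,-1]]])

```text
clock: 26.55
position: [0.4058, 0.3408, 0.0054]
tool_rot: [-3.142, 0.0, -2.99]
force: [-1.5, -1.9, 8.0]
grip_width: 0.0434
finger_force: 60.0
```

```bash
python3 -c "
from plan import *
plan([(.41,.335,.13,188.9,-1),(.5424,-.0198,.13,93.6,-1)])"
```

```text
now [0.4058 0.3408 0.0054] [-180.     0.  -171.3] t 26.55 w 0.0434
[[0,-0.01,-0.1,0,0,-0.95,-1],[-0.01,0,-0.1,0,0,-0.96,-1],[0,-0.01,-0.1,0,0,-0.95,-1],[0,0,-0.1,0,0,-0.95,-1],[0,-0.01,-0.09,0,0,-0.95,-1],[0,0,-0.1,0,0,-0.96,-1],[0,-0.01,-0.1,0,0,-0.95,-1],[0,0,-0.1,0,0,-0.95,-1],[0.01,-0.01,-0.1,0,0,-0.96,-1],[0,0,-0.1,0,0,-0.95,-1]]
[[0,-0.01,-0.1,0,0,-0.95,-1],[0,0,-0.1,0,0,-0.95,-1],[0.01,-0.01,-0.1,0,0,-0.96,-1],[0,0,-0.09,0,0,-0.95,-1],[0.01,0,-0.1,0,0,-0.95,-1],[0,-0.01,-0.1,0,0,-0.96,-1],[0.01,0,-0.1,0,0,-0.95,-1],[0,0,-0.1,0,0,-0.95,-1],[0.01,0,-0.1,0,0,-0.96,-1],[0,-0.01,-0.1,0,0,-0.95,-1]]
[[0.01,0.01,-0.1,0,0,-0.95,-1],[0.01,0,-0.1,0,0,-0.95,-1],[0,0,-0.09,0,0,-0.96,-1],[0.01,0,-0.1,0,0,-0.95,-1],[0,0,-0.1,0,0,-0.95,-1],[0.01,0,-0.1,0,0,-0.96,-1],[0,0,-0.1,0,0,-0.95,-1],[0.01,0.01,-0.1,0,0,-0.95,-1],[0,0,-0.1,0,0,-0.95,-1],[0.01,0.01,-0.1,0,0,-0.96,-1]]
[[0,0,-0.1,0,0,-0.95,-1],[0,0.01,-0.09,0,0,-0.95,-1],[0,0,-0.1,0,0,-0.96,-1],[0.01,0.01,-0.1,0,0,-0.95,-1],[0,0,-0.1,0,0,-0.95,-1],[0,0.01,-0.1,0,0,-0.95,-1],[0,0,-0.1,0,0,-0.96,-1],[0,0.01,-0.1,0,0,-0.95,-1],[0,0,-0.1,0,0
[... 459 characters left out ...]
,0,-0.95,-1],[0,-0.01,-0.1,0,0,-0.96,-1],[-0.01,0,-0.1,0,0,-0.95,-1],[0,0,-0.09,0,0,-0.95,-1],[-0.01,-0.01,-0.1,0,0,-0.95,-1]]
[[0,0,-0.1,0,0,-0.96,-1],[-0.01,0,-0.1,0,0,-0.95,-1],[0,-0.01,-0.1,0,0,-0.95,-1],[-0.22,-1,0,0,0,0.93,-1],[-0.34,-1,0,0,0,0.94,-1],[-0.45,-1,0,0,0,0.93,-1],[-0.54,-1,0,0,0,0.93,-1],[-0.64,-1,0,0,0,0.94,-1],[-0.72,-0.94,0,0,0,0.93,-1],[-0.79,-0.78,0,0,0,0.94,-1]]
[[-0.86,-0.71,0,0,0,0.93,-1],[-0.93,-0.61,0,0,0,0.94,-1],[-0.99,-0.53,0,0,0,0.93,-1],[-1,-0.42,0,0,0,0.93,-1],[-1,-0.32,0,0,0,0.94,-1],[-1,-0.21,0,0,0,0.93,-1],[-1,-0.09,0,0,0,0.94,-1],[-1,0.03,0,0,0,0.93,-1],[-1,0.15,0,0,0,0.94,-1],[-1,0.27,0,0,0,0.93,-1]]
end [ 0.5405 -0.008   0.13  ] [179.99   0.    93.6 ]
```

move_arm(plan=[[[0,0,-0.2,0,0,0,-1],[0,0,-0.5,0,0,0,-1],[0,0,-0.8,0,0,0,-1],[0,0,-1,0,0,0,-1],[0,0,-1,0,0,0,-1],[0,0,-1,0,0,0,-1],[0,0,-1,0,0,0,-1],[0,0,-1,0,0,0,-1],[0,0,0,0,0,0,-1],[0,0,0,0,0,0,-1]]])

```text
clock: 27.55
position: [0.4057, 0.3407, 0.1352]
tool_rot: [3.141, 0.0, -2.99]
force: [0.4, -0.3, -3.6]
grip_width: 0.043
finger_force: 62.0
```

```bash
python3 -c "
from plan import *
plan([(.5424,-.0198,.13,-266.4,-1),(.5424,-.0198,.09,-266.4,-1)],.02)"
```

```text
now [0.4057 0.3407 0.1352] [ 180.     0.  -171.3] t 27.55 w 0.043
[[-0.2,-0.94,0.01,0,0,0.79,-1],[-0.28,-0.93,0.02,0,0,0.79,-1],[-0.35,-0.89,0.01,0,0,0.8,-1],[-0.43,-0.86,0.01,0,0,0.79,-1],[-0.5,-0.83,0.01,0,0,0.79,-1],[-0.56,-0.78,0.02,0,0,0.79,-1],[-0.63,-0.73,0.01,0,0,0.8,-1],[-0.69,-0.68,0.01,0,0,0.79,-1],[-0.74,-0.62,0.02,0,0,0.79,-1],[-0.78,-0.55,0.01,0,0,0.79,-1]]
[[-0.84,-0.49,0.01,0,0,0.8,-1],[-0.87,-0.42,0.01,0,0,0.79,-1],[-0.9,-0.34,0.02,0,0,0.79,-1],[-0.92,-0.27,0.01,0,0,0.79,-1],[-0.95,-0.19,0.01,0,0,0.8,-1],[-0.95,-0.11,0.02,0,0,0.79,-1],[-0.97,-0.03,0.01,0,0,0.79,-1],[-0.96,0.05,0.01,0,0,0.79,-1],[-0.96,0.12,0.01,0,0,0.8,-1],[-0.94,0.21,0.02,0,0,0.79,-1]]
[[0,0,1,0,0,0,-1],[0,0,1,0,0,0,-1],[0,0,0,0,0,0,-1],[0,0,0,0,0,0,-1],[0,0,0,0,0,0,-1],[0,0,0,0,0,0,-1],[0,0,0,0,0,0,-1],[0,0,0,0,0,0,-1],[0,0,0,0,0,0,-1],[0,0,0,0,0,0,-1]]
end [ 0.5424 -0.0198  0.0899] [ 1.7997e+02 -1.0000e-02  9.3600e+01]
```

move_arm(plan=[[[-0.2,-0.94,0.01,0,0,0.79,-1],[-0.28,-0.93,0.01,0,0,0.79,-1],[-0.35,-0.89,0.01,0,0,0.8,-1],[-0.43,-0.86,0.01,0,0,0.79,-1],[-0.5,-0.83,0.01,0,0,0.79,-1],[-0.56,-0.78,0.02,0,0,0.79,-1],[-0.63,-0.73,0.01,0,0,0.8,-1],[-0.69,-0.68,0.01,0,0,0.79,-1],[-0.74,-0.62,0.02,0,0,0.79,-1],[-0.78,-0.55,0.01,0,0,0.79,-1]]])

```text
clock: 28.55
position: [0.4746, 0.1592, 0.1326]
tool_rot: [-3.142, 0.0, 2.457]
force: [1.4, 1.6, -4.6]
grip_width: 0.0431
finger_force: 61.8
```

move_arm(plan=[[[-0.84,-0.49,0.01,0,0,0.8,-1],[-0.87,-0.42,0.01,0,0,0.79,-1],[-0.9,-0.34,0.02,0,0,0.79,-1],[-0.92,-0.27,0.01,0,0,0.79,-1],[-0.95,-0.19,0.01,0,0,0.8,-1],[-0.95,-0.11,0.02,0,0,0.79,-1],[-0.97,-0.03,0.01,0,0,0.79,-1],[-0.96,0.05,0.01,0,0,0.79,-1],[-0.96,0.12,0.01,0,0,0.8,-1],[-0.94,0.21,0.02,0,0,0.79,-1]]])

```text
clock: 29.55
position: [0.5429, -0.0212, 0.1301]
tool_rot: [3.142, 0.0, 1.627]
force: [-0.1, -0.0, -3.2]
grip_width: 0.0432
finger_force: 61.8
```

move_arm(plan=[[[0,0,0.7,0,0,0,-1],[0,0,0.7,0,0,0,-1],[0,0,0.6,0,0,0,-1],[0,0,0.3,0,0,0,-1],[0,0,0.1,0,0,0,-1],[0,0,0.05,0,0,0,-1],[0,0,0,0,0,0,-1],[0,0,0,0,0,0,-1],[0,0,0,0,0,0,-1],[0,0,0,0,0,0,-1]]])

```text
clock: 30.55
position: [0.5426, -0.0197, 0.0813]
tool_rot: [3.141, -0.0, 1.634]
force: [0.4, 1.6, -3.8]
grip_width: 0.0432
finger_force: 61.9
```

```bash
python3 -c "
from workcell import observe,grab_frame
import cv2,numpy as np
s=observe();print(s['position'],np.degrees(s['tool_rot']),s['force'])
from h import *; f=grab_frame('scene'); pickle=None
# dark plate mask in scene: compare drawn plate corners to find camera shift
cv2.imwrite('pics/hov.png',f['color'][:,:,::-1])
"
```

```text
[ 0.54255442 -0.01969186  0.08132529] [ 1.79978222e+02 -7.39423433e-04  9.36009550e+01] [ 0.41115718  1.55161822 -3.83891205]
```

```bash
python3 - <<'E'
from h import *; from workcell import grab_frame
from scipy.optimize import minimize
for n,zs in(("top",(.07,.08)),("scene",(.08,.07))):
    f=grab_frame(n); im=cv2.imread(f"pics/{n}0.png"); hsv=cv2.cvtColor(cv2.GaussianBlur(im,(3,3),0),cv2.COLOR_BGR2HSV)
    poly=lambda q:project(f,world(q,[[.1,.1,zs[0]],[.1,-.1,zs[0]],[-.1,-.1,zs[1]],[-.1,.1,zs[1]]]))
    q0=np.array([.5424,-.0198,.0631]); k=8
    c=poly(q0); o=c.min(0).astype(int)-8; e=c.max(0).astype(int)+9
    m=((hsv[...,1]<70)&(hsv[...,2]<115)).astype(np.uint8)*255
    # restrict to a slightly grown polygon, fill offcuts
    g=np.zeros_like(m); cv2.fillPoly(g,[np.round(c.mean(0)+(c-c.mean(0))*1.05).astype(int)],255); m&=g
    m=cv2.morphologyEx(m,cv2.MORPH_OPEN,np.ones((3,3)))
    cs=max(cv2.findContours(m,cv2.RETR_EXTERNAL,cv2.CHAIN_APPROX_NONE)[0],key=cv2.contourArea); m[:]=0; cv2.drawContours(m,[cs],-1,255,-1)
    M=cv2.resize(m[o[1]:e[1],o[0]:e[0]],None,fx=k,fy=k,interpolation=cv2.INTER_LINEAR)>127
    def cost(d):
        q=q0+d*[.001,.001,.01]; r=np.zeros(M.shape,np.uint8); cv2.fillPoly(r,[np.round(((poly(q)-o+.5)*k-.5)*16).astype(int)],1,shift=4)
        return np.logical_xor(r,M).sum()/M.sum()
    r=minimize(cost,np.zeros(3),method="Nelder-Mead",options=dict(initial_simplex=[[0,0,0],[4,0,0],[0,4,0],[0,0,3]]))
    q=q0+r.x*[.001,.001,.01]; print(n,q.round(4),np.degrees(q[2]).round(2),cost(np.zeros(3)).round(4),round(r.fun,4))
E
```

```text
top [ 0.5428 -0.0192  0.0758] 4.34 0.0501 0.0487
scene [ 0.5377 -0.0133  0.0632] 3.62 0.111 0.0535
```

move_arm(plan=[[[0,0,0.08,0,0,-0.05,-1],[0,0,0.08,0,0,0,-1],[0,0,0.05,0,0,0,-1],[0,0,0.03,0,0,0,-1],[0,0,0.02,0,0,0,-1],[0,0,0.02,0,0,0,-1],[0,0,0,0,0,0,-1],[0,0,0,0,0,0,-1],[0,0,0,0,0,0,-1],[0,0,0,0,0,0,-1]]])

```text
clock: 31.7
position: [0.5424, -0.0197, 0.0755]
tool_rot: [3.142, 0.0, 1.639]
force: [-0.9, -0.6, -4.1]
grip_width: 0.0436
finger_force: 62.2
```

move_arm(plan=[[[0,0,0.02,0,0,0,-1],[0,0,0.02,0,0,0,-1],[0,0,0.02,0,0,0,-1],[0,0,0,0,0,0,-1],[0,0,0,0,0,0,-1],[0,0,0,0,0,0,-1],[0,0,0,0,0,0,-1],[0,0,0,0,0,0,-1],[0,0,0,0,0,0,-1],[0,0,0,0,0,0,-1]]])

```text
clock: 32.7
position: [0.5425, -0.0197, 0.0754]
tool_rot: [3.141, -0.0, 1.639]
force: [-8.9, 0.8, 22.4]
grip_width: 0.0434
finger_force: 65.4
```

move_arm(plan=[[[0,0,-0.03,0,0,0,-1],[0,0,0,0,0,0,0],[0,0,0,0,0,0,0.05],[0,0,0,0,0,0,0.15],[0,0,0,0,0,0,0.3],[0,0,0,0,0,0,0.45],[0,0,0,0,0,0,0.6],[0,0,0,0,0,0,0.6],[0,0,-0.3,0,0,0,0.6],[0,0,-0.6,0,0,0,0.6]]])

```text
clock: 33.7
position: [0.542, -0.0198, 0.093]
tool_rot: [-3.14, 0.0, 1.639]
force: [-0.3, 0.6, 0.7]
grip_width: 0.0683
finger_force: 0.0
```

move_arm(plan=[[[0,0,-1,0,0,0,0.6],[0,0,-1,0,0,0,0.6],[0,0,-1,0,0,0,0.6],[0,0,-1,0,0,0,0.6],[0,0,-1,0,0,0,0.6],[0,0,-1,0,0,0,0.6],[1,0,-1,0,0,0,0.6],[1,0,0,0,0,0,0.6],[1,0,0,0,0,0,0.6],[1,0,0,0,0,0,0.6]]])

```text
clock: 34.7
position: [0.5369, 0.0608, 0.2342]
tool_rot: [3.14, -0.0, 1.639]
force: [0.0, -0.1, -0.0]
grip_width: 0.0682
finger_force: 0.0
```

move_arm(plan=[[[1,0,0,0,0,0,0.6],[1,0,0,0,0,0,0.6],[1,0,0,0,0,0,0.6],[1,0,0,0,0,0,0.6],[1,0,0,0,0,0,0.6],[1,0,0,0,0,0,0.6],[1,0,0,0,0,0,0.6],[1,0,0,0,0,0,0.6],[1,0,0,0,0,0,0.6],[1,0,0,0,0,0,0.6]]])

```text
clock: 35.7
position: [0.5232, 0.2603, 0.234]
tool_rot: [3.141, -0.0, 1.639]
force: [0.2, 0.1, -0.8]
grip_width: 0.0683
finger_force: 0.0
```

move_arm(plan=[[[1,0,0,0,0,0,0.6],[1,0,0,0,0,0,0.6],[1,0,0,0,0,0,0.6],[1,0,0,0,0,0,0.6],[1,0,0,0,0,0,0.6],[1,0,0,0,0,0,0.6],[1,0,0,0,0,0,0.6],[1,0,0,0,0,0,0.6],[0,0,0,0,0,0,0.6],[0,0,0,0,0,0,0.6]]])

```text
clock: 36.7
position: [0.5123, 0.4198, 0.2326]
tool_rot: [-3.141, 0.001, 1.639]
force: [-0.5, -1.2, -0.4]
grip_width: 0.0681
finger_force: 0.0
```

```bash
python3 - <<'E'
from h import *; from workcell import grab_frame
fs,ft=grab_frame("scene"),grab_frame("top")
a=cv2.resize(ft["color"][130:250,230:420,::-1],None,fx=4.2,fy=4.2,interpolation=cv2.INTER_CUBIC)[:340,:798]
b=cv2.resize(fs["color"][95:225,165:365,::-1],None,fx=3.5,fy=3.5,interpolation=cv2.INTER_CUBIC)[:,:400]
a=cv2.resize(ft["color"][130:228,230:330,::-1],None,fx=5,fy=5,interpolation=cv2.INTER_CUBIC)
c1=cv2.resize(ft["color"][135:185,380:420,::-1],None,fx=5,fy=5,interpolation=cv2.INTER_CUBIC)
c2=cv2.resize(fs["color"][90:210,165:305,::-1],None,fx=2,fy=2,interpolation=cv2.INTER_CUBIC)
o=np.zeros((500,790,3),np.uint8); o[:490,:500]=a; o[:250,505:705]=c1; o[255:495,505:785]=c2
cv2.imwrite("pics/fin.png",np.clip(o*1.3,0,255).astype(np.uint8))
E
```

```text
(no output)
```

View pics/fin.png

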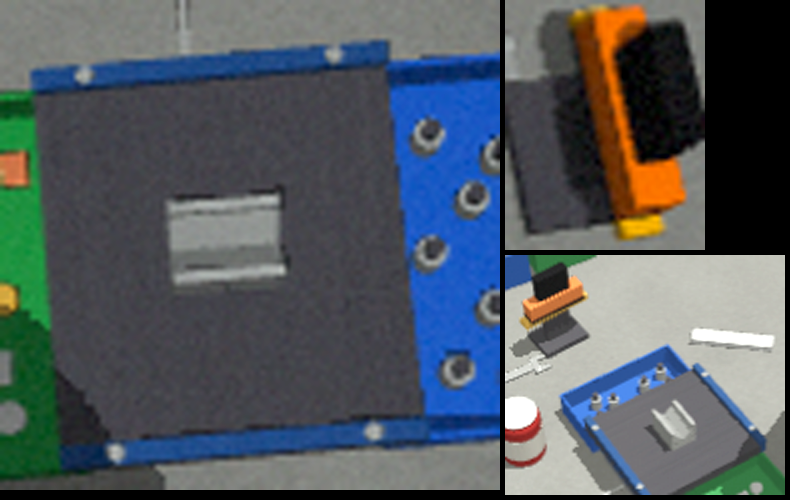

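The vee block stands groove up at about (228,240), mid-plate, and the scraper is upright on the ledge. I'll check both numerically.

```bash
python3 - <<'E'
from h import *; from workcell import grab_frame
f=grab_frame("top")
P=lambda a:np.array(a)/5+[230,130]-.4
S=lambda a:(np.array(a)-[505,0])/5+[380,135]-.4
v,r=fit(f,np.array([[.022,.03,.11],[.022,-.03,.11],[-.022,-.03,.11],[-.022,.03,.11]]),P([[166,199],[283,192],[287,272],[173,287]]),[.54,-.02,.06]); print(v,np.degrees(v[2]),abs(r).max())
p,r=fit(f,np.array([[.112,.1,.08],[.112,-.1,.08],[-.1,.1,.08],[-.1,-.1,.08]]),P([[31,71],[389,42],[60,443],[425,415]]),[.54,-.02,.06]); print(p,np.degrees(p[2]),abs(r).max())
s,r=fit(f,np.array([[.055,.014,.116],[.055,-.014,.116],[-.055,-.014,.116],[-.055,.014,.116]]),S([[590,10],[641,8],[684,203],[632,213]]),[.596,-.374,.13]); print("scr",s,np.degrees(s[2]),abs(r).max())
print(project(f,world((.5962,-.3741,.1305),[[.065,.011,.08],[.065,-.011,.08],[-.065,-.011,.08],[-.065,.011,.08]]))*5-np.array([380,135])*5+[505,0])
E
```

```text
[ 0.54296207 -0.01921814  0.06844238] 3.9214594723726193 0.9223516144733424
[ 0.54198971 -0.02038698  0.06499124] 3.7237235910287043 0.566219908567092
scr [ 0.59412318 -0.37025426  0.12368403] 7.086572727848394 0.6099881844299944
[[571.94413689   9.62818517]
 [610.27546991   4.25625488]
 [659.77728503 229.55621022]
 [620.65831584 235.20736411]]
```

```bash
python3 -c "
from workcell import job_done; print(job_done())"
```

```text
the job is handed in; nothing more can be done
None
```

The job is handed in at about 37 s: all five offcuts are in the green bin, the scraper is parked upright along the ledge (within about 4 mm of its middle by camera), and the vee block stands groove up within about 2 mm of the plate's centre, its groove parallel to the fences.

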